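# Slide the steel pet bowl under the feeder's chute

## Robot

A 6-joint arm with a two-finger parallel gripper is mounted at the origin on the work surface. World frame = base frame: x ahead of the robot, y to its left, z up, the work surface at z = 0. Lengths are in m, angles in degrees, forces in N, time in s.
With the tool pointing down it reaches from about 0.4 to 0.825 m from the base axis. Payload 7 kg.
Tool frame: the origin (TCP) lies between the finger pads; the fingertips stand 22 mm ahead of it and the grasp point (between the pads) lies 3 mm ahead of it; z points along the fingers, y is the line along which they close (so a half turn about z gives the same grasp; the last joint's range is limited). The gripper opens to 88 mm and grips with 3 to 60 N. Pads are 19 mm wide; open, the fingers measure 130 mm over their backs; the gripper's body (78 mm by 193 mm) begins 47 mm behind the grasp point.
Start: joints at [-48.982, 20.546, 0.682, 0, -70.136, -16.507], TCP at [0.28, -0.614, 0.249] pointing down, gripper open.
Joint ranges: [-176.03, 176.03], [-82.01, 121.73], [-58.28, 71.71], [-173.87, 95.51], [-174.79, -0.11], [-173.66, 173.66]. Speed limits (degrees/s): [136.94, 136.94, 172.46, 180, 180, 180].

## Interface

Orientations are given as [roll, pitch, yaw] about the fixed x, y, z axes, in that order (R = Rz(yaw) Ry(pitch) Rx(roll)).
In Python, from plant import ctrl gives the robot as it stands.
- The arm moves only by the tool apply_moves, never from a script. Its argument "targets" is a list of rows, each an object with "travel": the shift along the tool's x, y, z in mm, a list of three; "roll": the turn about the tool's z in degrees; "jaw": the finger opening in mm, from 0 to 87.6. In form: [{"travel": [tx, ty, tz], "roll": roll, "jaw": jaw}, ...]. A call has 1 to 10 rows; each row shifts and turns the commanded pose from where the row before left it, along the tool's axes as they then stand; what a row does not reach is not made up. A row lasts 1/10 s, in which the tool goes at most 50 mm and 8.59 degrees, less where a joint would pass 70% of its speed; a pose out of reach is approached as far as the arm can. A call with a gripper value outside its range is refused whole. The fingers move at their own pace and stop on an object; the grip force is fixed at half the most. Time passes only in rows, so rows that do not move let the fingers close. It gives the time, the measured TCP pose, the force, the opening and the grip force at its end, in the units of the state.
- ctrl.get_obs(): the state, without advancing time (a new reading comes with each control period).
- ctrl.snapshot(name): name is "side" or "top"; returns the picture (420x560x3 uint8, red, green, blue); there is no depth.
- ctrl.calibration(name): a dict with "K" (3x3 intrinsics, pixels), "dist_coeffs" ([k1, k2, p1, p2, k3] as OpenCV has them; the pictures are not rectified), "extrinsics" (4x4, takes a point from camera to world coordinates). Camera axes: x right, y down, z forward; pixel columns grow to the right and rows downward; lengths in m; the calibration is good to about 2 mm. A picture is of the moment at which its call begins. calibration takes no time and is no camera call.
- ctrl.close_job(): hands the job in; it is judged then, once.
The state is a dict: "clock": time; "joint_pos": joint angles; "qvel": joint speeds; "tau": joint torques, N m; "tool_pos": TCP position; "orientation": TCP orientation; "force": force on the tool from outside, world axes, zero at the start; "moment": the same for the moment, N m; "opening": finger opening in m; "gripper_force": force on a finger pad.
Only numpy, scipy, OpenCV 4.12 (cv2) and the standard library are available. Lean on these libraries where they do the work, as an engineer would, in place of code of your own. Each camera call takes 0.05 s, during which the arm holds its last target. There are 200 camera calls.

## Task

Get the feeding corner ready: push the steel pet bowl along the tabletop until it stands centred under the chute of the white automatic feeder, so that what falls from the chute lands in the middle of the bowl. Slide it steadily, without lifting, tipping or flinging it, don't ram it into the feeder or bump the feeder with the arm, and leave the other things on the table where they are.

Things in the scene. Friction and masses are not known exactly. Their poses are not given: they have to be found in the camera images.
- bowl: Empty steel pet bowl, loose, about 0.4 kg. Round: 180 mm across at the foot (black rubber ring, an upright edge from the table to 10 mm up), narrowing to 148 mm at the rim, 55 mm high; basin mouth 134 mm. Stays where a push leaves it; slides without tipping if pushed low. Origin: centre of the underside, on the tabletop; z up; its turn does not matter.
- feeder: White automatic feeder, fixed, 170 (x) x 190 (y) x 328 mm high. Origin: centre of underside. Front face at x = -85 mm looks along its own -x, roughly to the world's -y. A grey chute, 56 mm wide, slopes from the front (235 mm up) to a spout opening downwards 126 mm above the table, outer lip at x = -215 mm; nothing hangs lower and nothing stands under it.
- feeder_spot (a point): Point on the tabletop straight below the middle of the spout's mouth, 105 mm in front of the feeder's front face; axes as the feeder's. A bowl centred here has 15 mm between its foot and the feeder.
- canister: Green plastic treat canister with a white twist cap, upright, 76 mm across, 130 mm high, loose. Bystander. Origin: centre of the underside.
- brush: Plastic grooming brush lying bristles down: blue head 60 x 92 mm with an orange release button, grey handle, 192 mm long along its own y (head at +y), 34 mm high, loose. Bystander. Origin: on the table under the rear end of the head.
- water_bowl: Small blue ceramic bowl, 132 mm across the rim, 50 mm high, loose. Bystander, not the bowl to move. Origin: centre of the underside.
- basket: Light wooden toy basket, fixed, on the right of the table, 240 mm (x) by 190 mm (y), 85 mm high, holding a white nylon bone and the orange ball. Origin: centre of the underside.
- ball_center (a point): Centre of the hard orange ball, 64 mm across, loose in the toy basket. Bystander.
There are look-alikes about, which are no part of the job. What is shaped like the bowl but purple is not meant.

How it is judged (in metres and radians):
At the end, for the whole second after the job is handed in: The steel bowl stands still and flat on the table with its centre within 20 mm (horizontally) of the point straight below the middle of the feeder's spout (horizontal distance between bowl and feeder_spot below 0.02 m and angle between bowl's own z axis and vertical below 0.05 rad and height (world z) of bowl below 0.005 m and linear speed of bowl below 0.01 m/s); the robot touches nothing.
It fails at once if the bowl is lifted more than 12 mm off the table or tipped more than 0.2 rad (height (world z) of bowl above 0.012 m or angle between bowl's own z axis and vertical above 0.2 rad).
It fails at once if the bowl is flung: faster than 0.5 m/s (linear speed of bowl above 0.5 m/s).
It fails at once if the bowl is rammed into the feeder with more than 20 N (contact force between bowl and feeder above 20 N).
It fails at once if the arm or gripper bumps the feeder with more than 5 N (contact force between any of the arm, the fingers and feeder above 5 N).
It fails at once if another loose thing is moved more than 30 mm, or the ball more than 50 mm (distance of any of canister, brush, water_bowl from where it was at the start of the episode above 0.03 m or distance of ball_center from where it was at the start of the episode above 0.05 m).
It also fails if it takes over 42 s, if anything falls off the work surface, if the arm or the gripper's body presses on something with over 40 N, if the wrist force passes 120 N, or if a joint passes its speed limit or range.

## Working session

There is one attempt and no reset: what is moved stays moved. The work goes in short steps, Python scripts to look and compute and a tool call to move; the robot and the scene stay as the last step left them, time stands still between calls to the robot, and variables do not carry over. Pictures are saved under pics/ and viewed, at most 10 in all, crops included, and the job is handed in when it is done.

Besides the shell and the picture viewer there is one more tool, called as name(argument=value, ...) on one line, values as JSON. apply_moves: Moves the arm, as the interface text tells. Its arguments: {"type":"object","properties":{"targets":{"type":"array","items":{"type":"object","properties":{"travel":{"type":"array","items":{"type":"number"}},"roll":{"type":"number"},"jaw":{"type":"number"}}}}},"required":["targets"]}

```bash
mkdir -p pics
cat > h.py <<'E'
import numpy as np, cv2
from plant import ctrl
def ray(n,px):
    c=ctrl.calibration(n);K=np.array(c["K"]);d=np.array(c["dist_coeffs"]);T=np.array(c["extrinsics"])
    p=cv2.undistortPoints(np.array(px,float).reshape(-1,1,2),K,d).reshape(-1,2)
    return T[:3,3],np.c_[p,np.ones(len(p))]@T[:3,:3].T
def at(n,px,z):
    o,r=ray(n,px);return o+r*((z-o[2])/r[:,2])[:,None]
def proj(n,P):
    c=ctrl.calibration(n);T=np.linalg.inv(np.array(c["extrinsics"]))
    return cv2.projectPoints(np.array(P,float).reshape(-1,1,3),cv2.Rodrigues(T[:3,:3])[0],T[:3,3],np.array(c["K"]),np.array(c["dist_coeffs"]))[0].reshape(-1,2)
def snap(n,f):
    im=ctrl.snapshot(n)[:,:,::-1].copy();cv2.imwrite("pics/"+f,im);return im
E
python3 - <<'E'
from h import *
a=snap("top","top0.png");b=snap("side","side0.png")
for n in("top","side"):print(np.round(ctrl.calibration(n)["extrinsics"],3))
o=ctrl.get_obs();print(o["clock"],o["tool_pos"],o["orientation"])
E
```

```text
[[-0.024 -0.996  0.089  0.346]
 [-1.     0.023 -0.011 -0.083]
 [ 0.009 -0.089 -0.996  1.593]
 [ 0.     0.     0.     1.   ]]
[[ 0.971 -0.169  0.17   0.279]
 [-0.24  -0.693  0.68  -1.049]
 [ 0.002 -0.7   -0.714  1.061]
 [ 0.     0.     0.     1.   ]]
0.1 [ 0.27984395 -0.61381079  0.2477242 ] [ 1.79914326e+02 -8.64589368e-03 -1.55493594e+02]
```

View pics/top0.png

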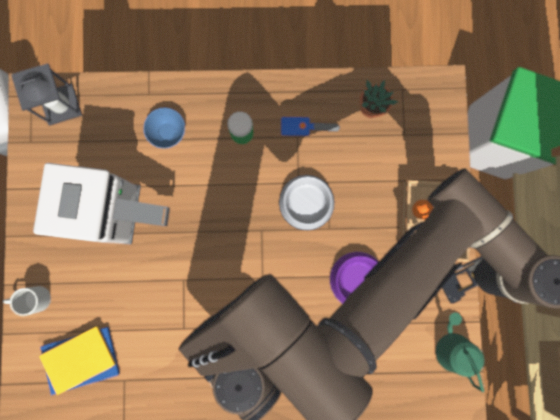

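View pics/side0.png

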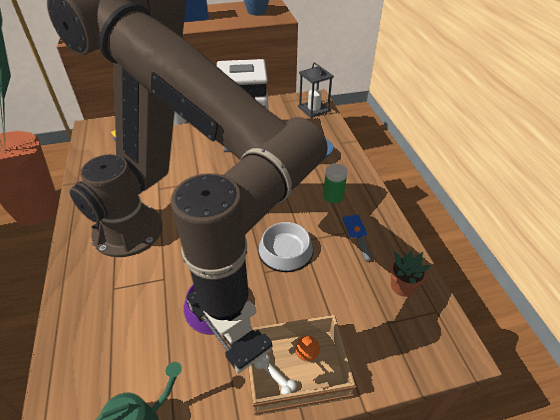

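The steel bowl is at top (307,202) and side (285,246). The purple look-alike is at top (358,280), and the blue water bowl at (165,127) is smaller and ceramic. Only the one at (307,202) is grey steel with a black foot. The chute lip is near (167,214). I'll confirm both in an enlarged crop.

Run:
```python
from h import *
a=cv2.imread("pics/top0.png")
c=cv2.resize(a[150:260,25:185],None,fx=5,fy=5,interpolation=cv2.INTER_CUBIC)
d=cv2.resize(a[170:235,270:345],None,fx=4,fy=4,interpolation=cv2.INTER_CUBIC)
c=c[:, :800]
cv2.imwrite("pics/feed.png",c);
cv2.imwrite("pics/bowl.png",cv2.resize(d,None,fx=2,fy=2))
```

```text
(no output)
```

View pics/feed.png

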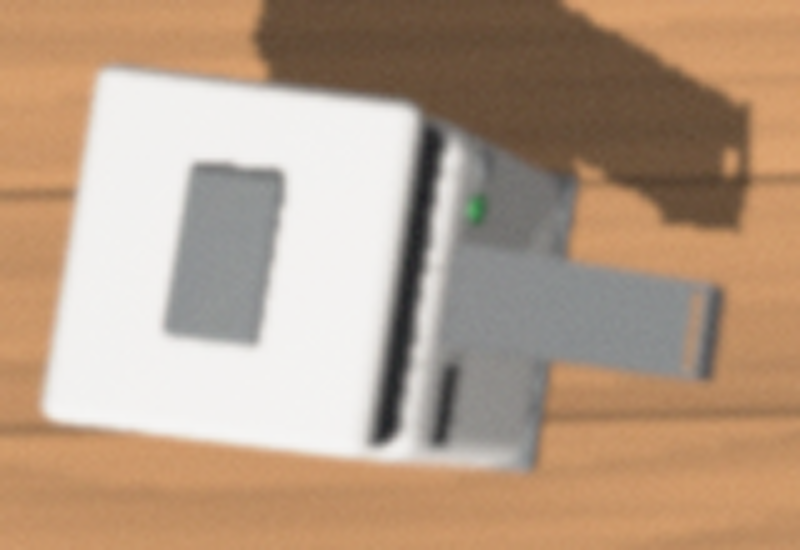

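View pics/bowl.png

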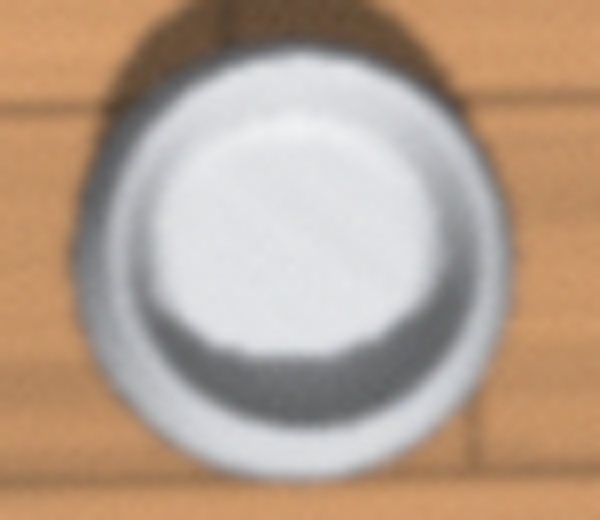

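Confirmed: the grey steel bowl's foot spans crop columns 72–517 and its bottom is at row 480, so its centre is near px (306.8,202.5). The feeder's chute lip corners are at crop (721,287) and (711,379), and its base front corners at (572,180) and (533,470).

Run:
```python
from h import *
P=lambda L:[(25+x/5,150+y/5) for x,y in L]
B=at("top",P([(572,180),(533,470)]),0);print("base",B,np.linalg.norm(B[0]-B[1]))
L=at("top",P([(721,287),(711,379)]),.126);print("lip126",L,np.linalg.norm(L[0]-L[1]))
T=at("top",P([(103,67),(418,103),(372,450),(45,420)]),.328);print("top",T)
Q=lambda L:[(270+x/8,170+y/8) for x,y in L]
print("foot",at("top",Q([(72,265),(517,265),(300,480)]),.005))
print("rim",at("top",Q([(105,250),(490,250),(305,48),(305,480)]),.055))
# fit feeder pose: base front corners, lip corners, top corners
pts=np.array([[-.085,-.095,0],[-.085,.095,0],[-.215,-.028,.126],[-.215,.028,.126],[.085,-.095,.328],[-.085,-.095,.328],[-.085,.095,.328],[.085,.095,.328]])
px=np.array(P([(572,180),(533,470),(721,287),(711,379),(103,67),(418,103),(372,450),(45,420)]))
from scipy.optimize import least_squares
def W(p):
    c,s=np.cos(p[2]),np.sin(p[2]);return pts@np.array([[c,-s,0],[s,c,0],[0,0,1]]).T+[p[0],p[1],0]
# own -x ~ world -y => yaw ~ 90deg ; which side is +y: world -x
best=None
f=lambda p:(proj("top",W(p))-px).ravel()
for perm in (0,1):
    if perm: pts=pts*[1,-1,1]
    r=least_squares(f,[.35,.5,np.pi/2],loss="soft_l1");print(r.cost,r.x[:2],np.degrees(r.x[2]),np.round(f(r.x),1))
    p=r.x;print("spot",p[0]-.19*np.cos(p[2]),p[1]-.19*np.sin(p[2]))
for n,c,z in (("canister",(240,124),.13),("water",(165,127),.05),("purple",(358,280),.0)):
    print(n,at("top",[c],z))
```

```text
base [[0.56943122 0.32568663 0.        ]
 [0.38287284 0.35046742 0.        ]] 0.1881970208640723
lip126 [[0.48569628 0.20546134 0.126     ]
 [0.43110354 0.21165281 0.126     ]] 0.05494271085271665
top [[0.58708169 0.47961544 0.328     ]
 [0.56513396 0.32003923 0.328     ]
 [0.38754017 0.34223822 0.328     ]
 [0.40690083 0.50555549 0.328     ]]
foot [[ 0.5027969  -0.12437354  0.005     ]
 [ 0.49859676 -0.30417303  0.005     ]
 [ 0.41382127 -0.21381345  0.005     ]]
rim [[ 0.50346453 -0.13613349  0.055     ]
 [ 0.49994628 -0.28684839  0.055     ]
 [ 0.58144506 -0.21686255  0.055     ]
 [ 0.41164869 -0.21164116  0.055     ]]
14.010968526119626 [0.48733649 0.4170848 ] 82.23795121182629 [ 1.8 -0.2  1.5  0.3  1.8 -0.2  1.3  0.2 -3.5 -2.2  0.  -1.9 -1.4  2.3
 -3.5  1. ]
spot 0.461675221183693 0.22882566709795527
440.72882676789527 [0.4735396  0.41701929] 99.25469538901261 [  2.5  54.4   0.7 -61.4   1.8   1.7   0.6 -35.1  -3.9  86.6   0.5  66.8
  -1.9 -75.3  -3.2 -57.4]
spot 0.5040960536161812 0.22949248654750154
canister [[ 0.73282897 -0.00964029  0.13      ]]
water [[0.74907616 0.23189441 0.05      ]]
purple [[ 0.2505827  -0.37061524  0.        ]]
```

apply_moves(targets=[{"travel":[0,0,0],"roll":-8,"jaw":87.6},{"travel":[0,0,0],"roll":-8,"jaw":87.6},{"travel":[0,0,0],"roll":-8,"jaw":87.6},{"travel":[0,0,0],"roll":-8,"jaw":87.6},{"travel":[0,0,0],"roll":-8,"jaw":87.6},{"travel":[0,0,0],"roll":-8,"jaw":87.6},{"travel":[0,0,0],"roll":-8,"jaw":87.6},{"travel":[0,0,0],"roll":-8,"jaw":87.6},{"travel":[0,0,0],"roll":-7,"jaw":87.6},{"travel":[0,0,0],"roll":0,"jaw":87.6}])

```text
clock: 1.1
tool_pos: [0.2799, -0.6139, 0.2481]
orientation: [180.0, 0.0, -84.4]
force: [0.5, 1.1, -0.4]
opening: 0.0876
gripper_force: 0.0
```

apply_moves(targets=[{"travel":[-24.5,-26,0],"roll":0,"jaw":87.6},{"travel":[-24.5,-26,0],"roll":0,"jaw":87.6},{"travel":[-24.5,-26,0],"roll":0,"jaw":87.6},{"travel":[-24.5,-26,0],"roll":0,"jaw":87.6},{"travel":[-24.5,-26,0],"roll":0,"jaw":87.6},{"travel":[-24.5,-26,0],"roll":0,"jaw":87.6},{"travel":[-24.5,-26,0],"roll":0,"jaw":87.6},{"travel":[-24.5,-26,0],"roll":0,"jaw":87.6},{"travel":[-24.5,-26,0],"roll":0,"jaw":87.6},{"travel":[-24.5,-26,0],"roll":0,"jaw":87.6}])

```text
clock: 2.1
tool_pos: [0.516, -0.344, 0.2485]
orientation: [180.0, 0.0, -84.7]
force: [-0.9, -1.4, 0.3]
opening: 0.0881
gripper_force: 0.0
```

apply_moves(targets=[{"travel":[0,0,30],"roll":0,"jaw":87.6},{"travel":[0,0,30],"roll":0,"jaw":87.6},{"travel":[0,0,30],"roll":0,"jaw":87.6},{"travel":[0,0,30],"roll":0,"jaw":87.6},{"travel":[0,0,30],"roll":0,"jaw":87.6},{"travel":[0,0,30],"roll":0,"jaw":87.6},{"travel":[0,0,20],"roll":0,"jaw":87.6},{"travel":[0,0,13],"roll":0,"jaw":87.6},{"travel":[0,0,8],"roll":0,"jaw":87.6},{"travel":[0,0,0],"roll":0,"jaw":87.6}])

```text
clock: 3.1
tool_pos: [0.515, -0.3452, 0.0269]
orientation: [179.9, 0.0, -84.6]
force: [-0.6, -0.2, 0.1]
opening: 0.0872
gripper_force: 0.0
```

Run:
```python
from h import *
snap("top","top1.png");b=snap("side","side1.png")
a=cv2.imread("pics/top1.png")
cv2.imwrite("pics/both1.png",np.vstack([cv2.resize(a[150:270,250:410],None,fx=2.5,fy=2.5),cv2.resize(b[190:310,200:360],None,fx=2.5,fy=2.5)])[:600])
o=ctrl.get_obs();print(o["clock"],o["tool_pos"],o["orientation"],o["force"])
```

```text
3.2 [ 0.51586083 -0.34558014  0.02837942] [-1.79943699e+02 -3.50891324e-02 -8.45149960e+01] [ 0.54713285 -0.0150106   0.11918935]
```

View pics/both1.png

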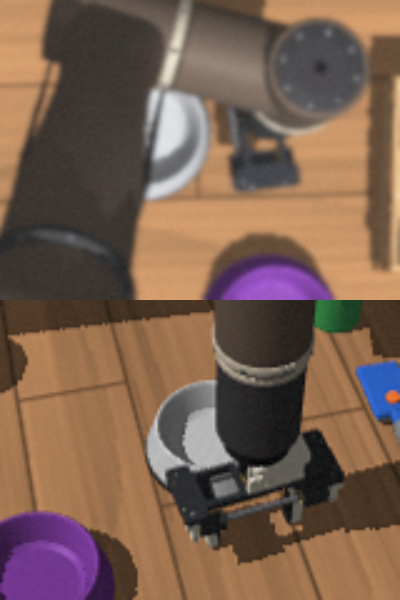

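apply_moves(targets=[{"travel":[-18,0,0],"roll":0,"jaw":87.6},{"travel":[-10,0,0],"roll":0,"jaw":87.6},{"travel":[-6,0,0],"roll":0,"jaw":87.6},{"travel":[-4,0,0],"roll":0,"jaw":87.6},{"travel":[-4,0,0],"roll":0,"jaw":87.6},{"travel":[-4,0,0],"roll":0,"jaw":87.6},{"travel":[-6,0,0],"roll":0,"jaw":87.6},{"travel":[-8,0,0],"roll":0,"jaw":87.6},{"travel":[-10,0,0],"roll":0,"jaw":87.6},{"travel":[-10,0,0],"roll":0,"jaw":87.6}])

```text
clock: 4.2
tool_pos: [0.5076, -0.2651, 0.0277]
orientation: [-180.0, -0.0, -84.5]
force: [-0.1, -3.3, -0.5]
opening: 0.0872
gripper_force: 1.5
```

apply_moves(targets=[{"travel":[-10,0,0],"roll":0,"jaw":87.6},{"travel":[-10,0,0],"roll":0,"jaw":87.6},{"travel":[-10,0,0],"roll":0,"jaw":87.6},{"travel":[-10,0,0],"roll":0,"jaw":87.6},{"travel":[-10,0,0],"roll":0,"jaw":87.6},{"travel":[-10,0,0],"roll":0,"jaw":87.6},{"travel":[-10,0,0],"roll":0,"jaw":87.6},{"travel":[-10,0,0],"roll":0,"jaw":87.6},{"travel":[-10,0,0],"roll":0,"jaw":87.6},{"travel":[-10,0,0],"roll":0,"jaw":87.6}])

```text
clock: 5.2
tool_pos: [0.4979, -0.1654, 0.0276]
orientation: [180.0, -0.0, -84.5]
force: [-0.3, -2.5, 2.4]
opening: 0.0874
gripper_force: 1.7
```

apply_moves(targets=[{"travel":[-10,0,0],"roll":0,"jaw":87.6},{"travel":[-10,0,0],"roll":0,"jaw":87.6},{"travel":[-10,0,0],"roll":0,"jaw":87.6},{"travel":[-10,0,0],"roll":0,"jaw":87.6},{"travel":[-10,0,0],"roll":0,"jaw":87.6},{"travel":[-10,0,0],"roll":0,"jaw":87.6},{"travel":[-10,0,0],"roll":0,"jaw":87.6},{"travel":[-10,0,0],"roll":0,"jaw":87.6},{"travel":[-10,0,0],"roll":0,"jaw":87.6},{"travel":[-10,0,0],"roll":0,"jaw":87.6}])

```text
clock: 6.2
tool_pos: [0.4882, -0.0658, 0.0275]
orientation: [180.0, 0.0, -84.5]
force: [1.0, -4.5, 2.6]
opening: 0.0879
gripper_force: 1.8
```

apply_moves(targets=[{"travel":[-10,0,0],"roll":0,"jaw":87.6},{"travel":[-10,0,0],"roll":0,"jaw":87.6},{"travel":[-10,0,0],"roll":0,"jaw":87.6},{"travel":[-10,0,0],"roll":0,"jaw":87.6},{"travel":[-10,0,0],"roll":0,"jaw":87.6},{"travel":[-10,0,0],"roll":0,"jaw":87.6},{"travel":[-10,0,0],"roll":0,"jaw":87.6},{"travel":[-8,0,0],"roll":0,"jaw":87.6},{"travel":[-6,0,0],"roll":0,"jaw":87.6},{"travel":[-4,0,0],"roll":0,"jaw":87.6}])

```text
clock: 7.2
tool_pos: [0.4798, 0.0215, 0.0275]
orientation: [180.0, -0.0, -84.5]
force: [-0.0, -3.8, 2.6]
opening: 0.0876
gripper_force: 1.8
```

Run:
```python
from h import *
a=snap("top","top2.png");b=snap("side","side2.png")
cv2.imwrite("pics/both2.png",np.vstack([cv2.resize(a[140:260,100:300],None,fx=3,fy=3),cv2.resize(b[80:200,120:320],None,fx=2,fy=2,).repeat(1,0)[:,:600] if 0 else cv2.resize(b[80:160,160:360],None,fx=3,fy=3)]))
o=ctrl.get_obs();print(o["clock"],o["tool_pos"],o["orientation"],o["force"])
```

```text
7.3 [0.47984886 0.02156458 0.02746482] [ 1.79998461e+02  1.63380286e-02 -8.44682345e+01] [ 0.07360626 -0.80126752  1.1071202 ]
```

View pics/both2.png

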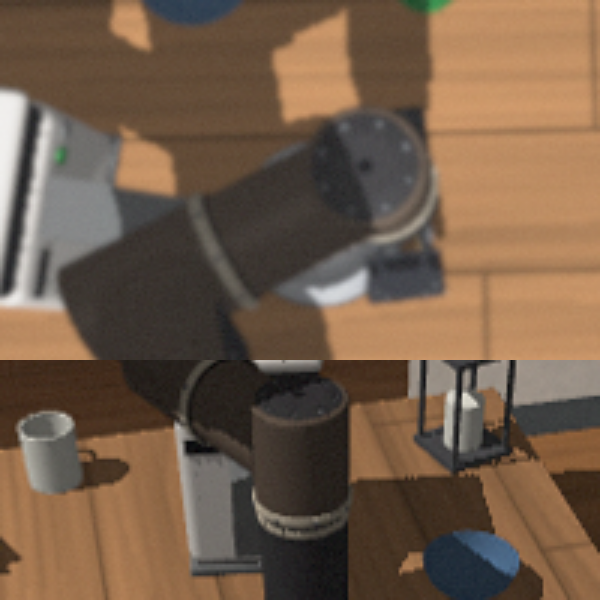

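Run:
```python
from h import *
o=ctrl.get_obs();print(np.round(o["joint_pos"],1))
print(proj("top",[(0,0,0),(0,0,.4),(.47,.02,.3),(.47,.02,.45)]))
b=cv2.imread("pics/side2.png");cv2.imwrite("pics/s2.png",cv2.resize(b[0:300,0:400],None,fx=2,fy=2))
```

```text
[ 26.1  18.  -38.7  -0.  -33.3 -20.5]
[[243.44486198 363.65939637]
 [235.15347346 402.42840416]
 [227.02407949 205.74072942]
 [221.77760442 199.71299638]]
```

View pics/s2.png

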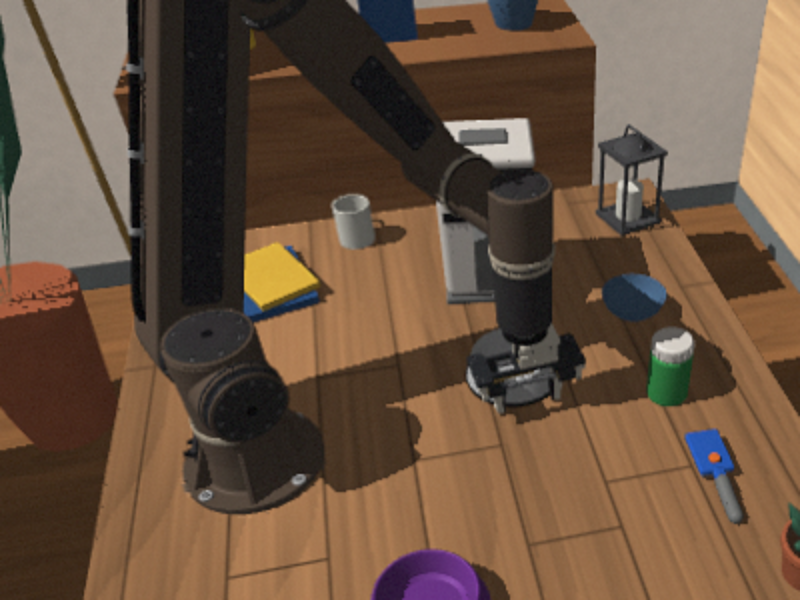

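Run:
```python
from h import *
def tri(a,b):
    o1,r1=ray("top",[a]);o2,r2=ray("side",[b]);r1,r2=r1[0],r2[0]
    s=np.linalg.lstsq(np.c_[r1,-r2],o2-o1,rcond=None)[0];p,q=o1+s[0]*r1,o2+s[1]*r2
    return np.round((p+q)/2,3),np.linalg.norm(p-q)
print("ring",tri((173.7,224),(230,91)))
print("ring",tri((173.7,224),(235,92)))
print("wrist cap",tri((221.5,195),(260,92)))
print("forearm side edge",tri((120,230),(165,45)),tri((130,240),(150,20)))
```

```text
ring (array([0.414, 0.144, 0.388]), np.float64(0.01183872931107397))
ring (array([0.422, 0.144, 0.382]), np.float64(0.0033239553980765513))
wrist cap (array([0.481, 0.021, 0.442]), np.float64(0.0010839725017518472))
forearm side edge (array([0.318, 0.224, 0.528]), np.float64(0.16629941041397062)) (array([0.293, 0.177, 0.621]), np.float64(0.16679433931118934))
```

The top view shows the wrist's side link and forearm end, ring at (174,224), leaning towards the feeder. Carrying on in this posture would bring it within millimetres of the feeder's corner. I'll back off, turn 90° and push with the back of one finger, which keeps the tool about 65 mm further away.

apply_moves(targets=[{"travel":[10,0,0],"roll":0,"jaw":87.6},{"travel":[20,0,0],"roll":0,"jaw":87.6},{"travel":[30,0,0],"roll":0,"jaw":87.6},{"travel":[30,0,0],"roll":0,"jaw":87.6},{"travel":[10,0,0],"roll":0,"jaw":87.6},{"travel":[0,0,0],"roll":8,"jaw":87.6},{"travel":[0,0,0],"roll":8,"jaw":87.6},{"travel":[0,0,0],"roll":8,"jaw":87.6},{"travel":[0,0,0],"roll":8,"jaw":87.6},{"travel":[0,0,0],"roll":8,"jaw":87.6}])

```text
clock: 8.3
tool_pos: [0.4895, -0.0788, 0.0275]
orientation: [180.0, 0.0, -124.9]
force: [0.3, -0.0, 0.4]
opening: 0.0874
gripper_force: 0.0
```

apply_moves(targets=[{"travel":[0,0,0],"roll":8,"jaw":87.6},{"travel":[0,0,0],"roll":8,"jaw":87.6},{"travel":[0,0,0],"roll":8,"jaw":87.6},{"travel":[0,0,0],"roll":8,"jaw":87.6},{"travel":[0,0,0],"roll":8,"jaw":87.6},{"travel":[0,0,0],"roll":8,"jaw":87.6},{"travel":[0,0,0],"roll":2,"jaw":87.6},{"travel":[0,0,0],"roll":0,"jaw":87.6}])

```text
clock: 9.1
tool_pos: [0.4895, -0.0787, 0.0275]
orientation: [180.0, 0.0, -174.5]
force: [-0.1, -0.4, -0.0]
opening: 0.0877
gripper_force: 0.0
```

Run:
```python
from h import *
a=snap("top","top3.png");b=snap("side","side3.png")
cv2.imwrite("pics/both3.png",np.hstack([cv2.resize(a[150:250,150:250],None,fx=4,fy=4),cv2.resize(b[130:230,210:310],None,fx=4,fy=4)]))
o=ctrl.get_obs();print(o["clock"],o["tool_pos"],o["orientation"],o["force"])
```

```text
9.2 [ 0.48956043 -0.07870427  0.02751763] [ 1.79994042e+02  6.58548494e-03 -1.74426570e+02] [-0.38298627 -0.49779619 -0.1814357 ]
```

View pics/both3.png

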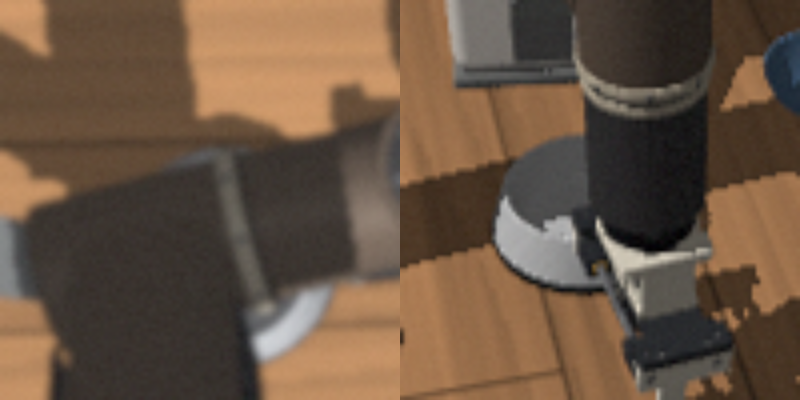

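Run:
```python
from h import *
t=np.linspace(0,2*np.pi,361)
for c in((.4714,.1092),(.4714,.105),(.4714,.113)):
    q=proj("side",np.c_[c[0]+.09*np.cos(t),c[1]+.09*np.sin(t),0*t+.0]);print(c,"side foot left col",q[:,0].min().round(1),"row at bottom",q[:,1].max().round(1))
    q=proj("top",np.c_[c[0]+.09*np.cos(t),c[1]+.09*np.sin(t),0*t+.005]);print("top cols",q[:,0].min().round(1),q[:,0].max().round(1),"rows",q[:,1].min().round(1),q[:,1].max().round(1))
```

```text
(0.4714, 0.1092) side foot left col 232.8 row at bottom 203.0
top cols 178.6 234.7 rows 186.8 242.5
(0.4714, 0.105) side foot left col 233.0 row at bottom 203.8
top cols 180.0 236.0 rows 186.7 242.5
(0.4714, 0.113) side foot left col 232.6 row at bottom 202.3
top cols 177.5 233.5 rows 186.8 242.6
```

The bowl outline agrees with a centre of about (0.472, 0.110), as predicted from contact. I'll push on with the finger back along tool +y.

apply_moves(targets=[{"travel":[0,12,0],"roll":0,"jaw":87.6},{"travel":[0,8,0],"roll":0,"jaw":87.6},{"travel":[0,4,0],"roll":0,"jaw":87.6},{"travel":[0,4,0],"roll":0,"jaw":87.6},{"travel":[0,4,0],"roll":0,"jaw":87.6},{"travel":[0,4,0],"roll":0,"jaw":87.6},{"travel":[0,4,0],"roll":0,"jaw":87.6},{"travel":[0,6,0],"roll":0,"jaw":87.6},{"travel":[0,8,0],"roll":0,"jaw":87.6},{"travel":[0,8,0],"roll":0,"jaw":87.6}])

```text
clock: 10.2
tool_pos: [0.4834, -0.0164, 0.0275]
orientation: [-180.0, -0.0, -174.5]
force: [0.1, -2.2, -0.3]
opening: 0.0876
gripper_force: 1.2
```

apply_moves(targets=[{"travel":[0,8,0],"roll":0,"jaw":87.6},{"travel":[0,8,0],"roll":0,"jaw":87.6},{"travel":[0,8,0],"roll":0,"jaw":87.6},{"travel":[0,8,0],"roll":0,"jaw":87.6},{"travel":[0,8,0],"roll":0,"jaw":87.6},{"travel":[0,6,0],"roll":0,"jaw":87.6},{"travel":[0,6,0],"roll":0,"jaw":87.6},{"travel":[0,4,0],"roll":0,"jaw":87.6},{"travel":[0,4,0],"roll":0,"jaw":87.6},{"travel":[0,2,0],"roll":0,"jaw":87.6}])

```text
clock: 11.2
tool_pos: [0.4776, 0.0452, 0.0275]
orientation: [-180.0, -0.0, -174.5]
force: [0.7, -2.5, -0.2]
opening: 0.0879
gripper_force: 1.1
```

Run:
```python
from h import *
a=snap("top","top4.png");b=snap("side","side4.png")
cv2.imwrite("pics/both4.png",np.hstack([cv2.resize(a[150:250,110:210],None,fx=4,fy=4),cv2.resize(b[100:200,200:300],None,fx=4,fy=4)]))
o=ctrl.get_obs();print(o["clock"],o["tool_pos"],o["orientation"],o["force"])
```

```text
11.3 [0.47769364 0.04512614 0.0275881 ] [ 1.79990087e+02  1.04808703e-02 -1.74481361e+02] [ 0.95244024 -1.14320282 -0.91791549]
```

View pics/both4.png

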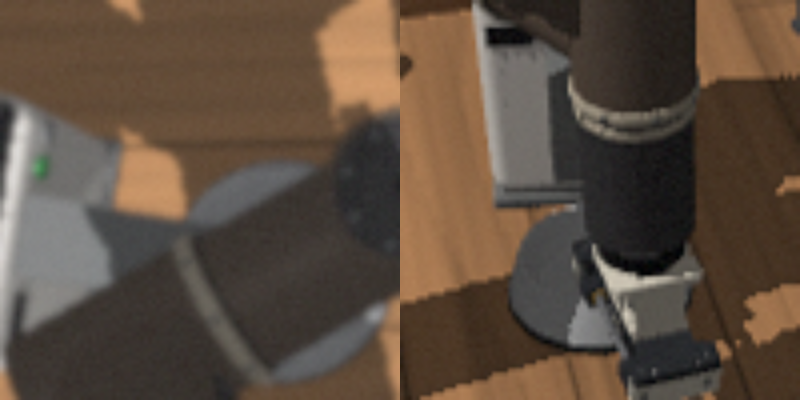

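Run:
```python
from h import *
from scipy.optimize import least_squares
t=np.linspace(0,2*np.pi,361)
def f(c):
    s=proj("side",np.c_[c[0]+.09*np.cos(t),c[1]+.09*np.sin(t),0*t])
    q=proj("top",np.c_[c[0]+.09*np.cos(t),c[1]+.09*np.sin(t),0*t+.005])
    return np.array([s[:,0].min()-227.5,s[:,1].max()-187.5,q[:,1].min()-189.5,q[:,1].max()-246,q[:,0].max()-206.5])
print(np.round(f((.463,.199)),1));r=least_squares(f,(.463,.199));print(r.x,np.round(r.fun,1))
```

```text
[-0.5 -0.3  0.5 -0.1  0.3]
[0.46384906 0.19915145] [-0.3 -0.4  0.2 -0.4  0.3]
```

apply_moves(targets=[{"travel":[0,3,0],"roll":0,"jaw":87.6},{"travel":[0,5,0],"roll":0,"jaw":87.6},{"travel":[0,6,0],"roll":0,"jaw":87.6},{"travel":[0,6,0],"roll":0,"jaw":87.6},{"travel":[0,5,0],"roll":0,"jaw":87.6},{"travel":[0,4,0],"roll":0,"jaw":87.6},{"travel":[0,3,0],"roll":0,"jaw":87.6},{"travel":[0,1,0],"roll":0,"jaw":87.6},{"travel":[0,0,0],"roll":0,"jaw":87.6}])

```text
clock: 12.2
tool_pos: [0.4745, 0.0779, 0.0276]
orientation: [180.0, 0.0, -174.5]
force: [0.3, -0.6, -0.9]
opening: 0.0873
gripper_force: 0.4
```

apply_moves(targets=[{"travel":[0,-5,0],"roll":0,"jaw":87.6},{"travel":[0,-20,0],"roll":0,"jaw":87.6},{"travel":[0,-40,0],"roll":0,"jaw":87.6},{"travel":[0,-40,0],"roll":0,"jaw":87.6},{"travel":[0,-40,0],"roll":0,"jaw":87.6},{"travel":[0,-40,0],"roll":0,"jaw":87.6},{"travel":[0,-40,0],"roll":0,"jaw":87.6},{"travel":[0,-40,0],"roll":0,"jaw":87.6},{"travel":[0,-20,0],"roll":0,"jaw":87.6},{"travel":[0,0,0],"roll":0,"jaw":87.6}])

```text
clock: 13.2
tool_pos: [0.5019, -0.2087, 0.0274]
orientation: [-180.0, 0.0, -174.7]
force: [-1.0, -0.4, -0.2]
opening: 0.0872
gripper_force: 0.0
```

Run:
```python
from h import *
a=snap("top","top5.png");b=snap("side","side5.png")
t=np.linspace(0,2*np.pi,60)
A=cv2.resize(a[150:250,100:200],None,fx=4,fy=4);B=cv2.resize(b[90:190,200:300],None,fx=4,fy=4)
P=np.c_[.462+.09*np.cos(t),.233+.09*np.sin(t),0*t]
for im,n,o in((A,"top",(100,150)),(B,"side",(200,90))):
    for u,v in (proj(n,P)-o)*4+1.5: cv2.circle(im,(int(u),int(v)),1,(0,0,255),-1)
cv2.imwrite("pics/both5.png",np.hstack([A,B]))
o=ctrl.get_obs();print(o["clock"],o["tool_pos"],o["force"])
```

```text
13.3 [ 0.50158281 -0.20658316  0.0274146 ] [-0.6047222   0.65578756 -0.12241404]
```

View pics/both5.png

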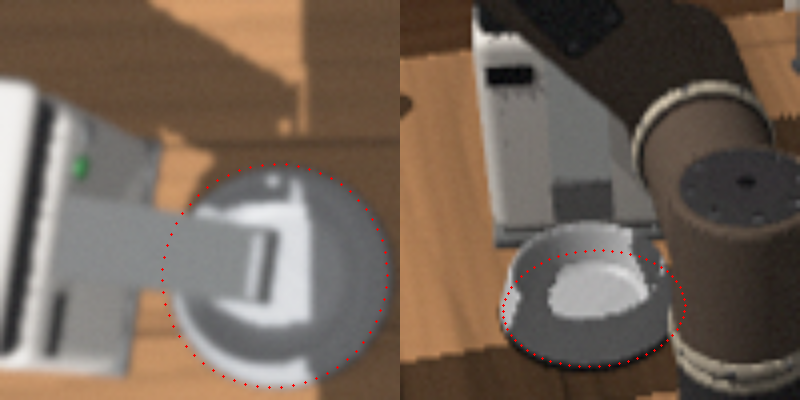

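The bowl's foot matches the red target circle to within a few millimetres in both views, left edge about col 165 and right edge about col 388. The chute lip is over the basin and the arm is clear, so I'm handing in.

```bash
python3 -c "
from plant import ctrl
print(ctrl.close_job())"
```

```text
the job is handed in; nothing more can be done
None
```

I pushed the steel bowl under the feeder's chute, to within a few millimetres of the target point by the final pictures. The arm was backed clear and I handed the job in at about 13 s; the hand-in returned no verdict.

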